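# Show the backup cartridge to the webcam

### The arm

A 6-joint arm with a two-finger parallel gripper is mounted at the origin on the work surface. World frame = base frame: x ahead of the robot, y to its left, z up, the work surface at z = 0. Lengths are in m, angles in rad, forces in N, time in s.
With the tool pointing down it reaches from about 0.225 to 0.875 m from the base axis. Payload 3.4 kg.
Tool frame: the origin (TCP) lies between the finger pads; the fingertips stand 11 mm ahead of it and the grasp point (between the pads) lies 8 mm behind it; z points along the fingers, y is the line along which they close (so a half turn about z gives the same grasp; the last joint's range is limited). The gripper opens to 85 mm and grips with 20 to 120 N. Pads are 22 mm wide; open, the fingers measure 114 mm over their backs; the gripper's body (76 mm by 85 mm) begins 54 mm behind the grasp point. The pads swing forward as they close: fully open they stand 13 mm farther back than shut.
Start: joints at [-1.287, 0.276, 1.505, -0, 1.361, -0.121], TCP at [0.226, -0.529, 0.242] pointing down, gripper open.
Joint ranges: [-2.89, 2.89], [-0.75, 2.08], [0.22, 2.7], [-1.18, 4.32], [0.11, 2.71], [-2.7, 2.7]. Speed limits (rad/s): [2.57, 2.57, 3.14, 3.14, 3.14, 3.14].

### API

Orientations are given as a unit quaternion [w, x, y, z].
In Python, from rig import sensors, eyes, manip gives the robot as it stands.
- The arm moves only by the tool drive_tool, never from a script. Its argument "deltas" is a list of rows, each an object with "linear": the shift along the world's x, y, z in mm, a list of three; "twist": the turn about the world's z in degrees; "claw": the opening, from 0 (shut) to 1 (fully open). In form: [{"linear": [tx, ty, tz], "twist": twist, "claw": claw}, ...]. A call has 1 to 12 rows; each row is the pose to reach, as a shift and turn from the pose commanded when the call began; what a row does not reach only later rows make up. A row lasts 1/12 s, in which the tool goes at most 41.7 mm and 7.16 degrees, less where a joint would pass 70% of its speed; a pose out of reach is approached as far as the arm can. A call with a gripper value outside its range is refused whole. The fingers move at their own pace and stop on an object; "squeeze" is the grip in N (left out, the last holds). Time passes only in rows, so rows that repeat a pose let the fingers close. It gives the time, the measured TCP pose, the force, the opening and the grip force at its end, in the units of the state.
- sensors.get_state(): the state, without advancing time (a new reading comes with each control period).
- eyes.get_image(name): name is "scene" or "top" or "wrist"; returns the picture (480x640x3 uint8, red, green, blue); there is no depth.
- eyes.camera_model(name): a dict with "intrinsics" (3x3 intrinsics, pixels), "R" (3x3) and "t" (3): a world point X has camera coordinates R X + t. Camera axes: x right, y down, z forward; pixel columns grow to the right and rows downward; lengths in m; the calibration is good to about 2 mm. The wrist camera is an equidistant fisheye: a pixel r from the principal point sees the ray r / f radians off the axis. A picture is of the moment at which its call begins: read the wrist's pose just before it. camera_model takes no time and is no camera call; for the wrist camera it gives the pose at the moment of the call.
- manip.sign_off(): hands the job in; it is judged then, once.
The state is a dict: "clock": time; "qpos": joint angles; "qd": joint speeds; "effort": joint torques, N m; "position": TCP position; "ee_rot": TCP orientation; "contact_force": force on the tool from outside, world axes, zero at the start; "moment": the same for the moment, N m; "width": finger opening in m; "gripper_force": force on a finger pad.
Only numpy, scipy, OpenCV 4.12 (cv2) and the standard library are available. Lean on these libraries where they do the work, as an engineer would, in place of code of your own. Each camera call takes 0.05 s, during which the arm holds its last target. There are 200 camera calls.

### The job

A colleague on the video call needs to read the label of the backup cartridge with the orange grip: take it by the orange grip, leaving the label uncovered, draw it straight up out of the dock without wrenching it, and hold it up to the webcam, upright, its label square to the lens and in the middle of the picture, about 20 cm from the lens. Leave the blue cartridge seated in the dock, and the webcam, mug, stapler and jawbone where they are. Finish holding the cartridge still in front of the webcam: do not put it down or let go.

Things in the scene. Friction and masses are not known exactly. Their poses are not given: they have to be found in the camera images.
- cart_orange: The wanted cartridge: dark grey slab 24 thick (x), 88 wide (y), 120 mm tall (z), about 0.22 kg. Origin: centre of its lower end; z up. Its top 40 mm is the orange ribbed grip (equally thick). White label on the +x face only, 70 mm wide, 34 to 74 mm above the origin. Starts plugged upright in either bay of the dock, label side away from the robot; notches in its narrow edges take the catches.
- label (a point): The centre of the orange cartridge's label, on its +x face: at (12.5, 0, 54) mm in the cartridge's frame.
- cart_blue: The same cartridge with a blue grip, plugged into the dock's other bay, parallel to the orange one; it stays there. The free gap between the two cartridges is 40 mm.
- dock: Light grey two-bay dock, fixed to the desk, 130 x 130 x 60 mm; origin centre of underside, yaw within 0.45 rad. Cartridges stand at x = -32 and +32 mm, y = 0, with its yaw, in slots 35 mm deep (floor 25 mm above the desk, 1.5 mm play): tops 145 mm above the desk. Sprung balls hold them: a straight upward pull of about 12 N (10 to 20) frees one within 5 mm, then it slides freely.
- webcam: Webcam on a loose stand: light grey disc foot 110 mm across, pole of varying height, light grey head, black in front, 94 wide (y), 30 deep (x), 30 mm high. Origin: centre of the foot's underside. It looks level along its own -x, roughly towards the robot (yaw within 0.4 rad). Stays put.
- lens (a point): Front of the webcam's lens, 150 to 190 mm above the desk, 21 mm ahead of the stand's axis, with the webcam's axes: it looks along its -x, so the middle of the picture is the line from here to its -x.
- mug: White ceramic mug, 82 mm across, 95 mm tall, handle to its +y; origin at the centre of its foot. Stays put.
- stapler: Black desk stapler, 150 x 40 mm, 56 mm tall, lying along its x; origin under its centre. Stays put.
- jawbone: Ivory V-shaped seal lower jaw, a specimen lying on the desk, about 130 x 100 x 40 mm; origin under its middle. Stays put.
There are look-alikes about, which are no part of the job. What is shaped like the mug but turquoise is not meant.

How it is judged:
By the outcome, as a careful person would: the job done as asked, in the order asked, and still so for the second after the job is handed in, while the arm keeps its last pose, push and grip.
It also fails if it takes over 48 s, if anything falls off the work surface, if the arm or the gripper's body presses on something with over 40 N, if the wrist force passes 120 N, or if a joint passes its speed limit or range.

## Working session

There is one attempt and no reset: what is moved stays moved. The work goes in short steps, Python scripts to look and compute and a tool call to move; the robot and the scene stay as the last step left them, time stands still between calls to the robot, and variables do not carry over. Pictures are saved under pics/ and viewed, at most 10 in all, crops included, and the job is handed in when it is done.

Besides the shell and the picture viewer there is one more tool, called after "Emit:" as name(argument=value, ...), one argument or row to a line, values as JSON. drive_tool: Moves the arm, as the interface text tells. Its arguments: {"type":"object","properties":{"deltas":{"type":"array","items":{"type":"object","properties":{"linear":{"type":"array","items":{"type":"number"}},"twist":{"type":"number"},"claw":{"type":"number"}}}},"squeeze":{"type":"number"}},"required":["deltas"]}

```bash
mkdir -p pics; ls; python3 - <<'E'
from rig import sensors, eyes
import cv2, numpy as np
s=sensors.get_state(); print(s['clock'],s['position'],s['ee_rot'],s['width'])
for n in ('scene','top'):
    im=eyes.get_image(n); cv2.imwrite(f'pics/{n}0.png',im[:,:,::-1])
    m=eyes.camera_model(n); print(n,np.round(m['intrinsics'],1).tolist(),np.round(m['R'],3).tolist(),np.round(m['t'],3))
E
```

```text
pics
0.0 [ 0.22630437 -0.52802396  0.2414279 ] [-9.29612212e-04  9.79585469e-01  2.01025961e-01 -8.50829158e-05] 0.0856149024315534
scene [[606.1, 0.0, 320.0], [0.0, 606.1, 240.8], [0.0, 0.0, 1.0]] [[0.307, 0.951, -0.018], [0.626, -0.216, -0.75], [-0.717, 0.219, -0.662]] [-0.159 -0.289  1.601]
top [[504.8, 0.0, 314.9], [0.0, 504.8, 241.0], [0.0, 0.0, 1.0]] [[0.017, -1.0, -0.006], [-0.971, -0.015, -0.239], [0.239, 0.01, -0.971]] [-0.016  0.61   0.876]
```

View pics/scene0.png

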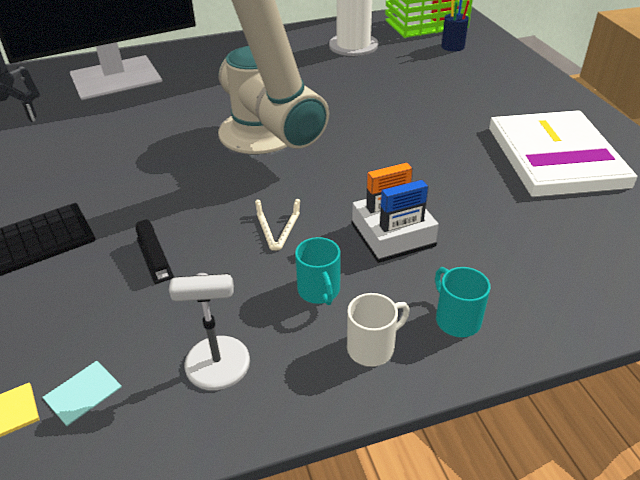

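View pics/top0.png

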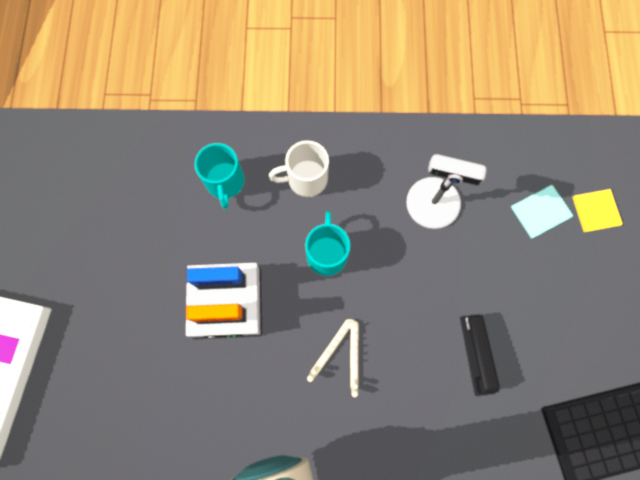

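The scene view shows the orange grip at (390,180), nearer the robot, with the blue one at (405,195). The webcam foot is at (217,362) and its head at (200,288). In the top view orange is at (214,313), the dock spans (186–260, 264–338), the webcam foot is at (434,203), and the webcam head is at (457,168). Next I'll zoom in on the important parts.

```bash
python3 - <<'E'
import cv2, numpy as np
t=cv2.imread('pics/top0.png'); s=cv2.imread('pics/scene0.png')
c=[(t,395,145,100,75),(s,160,265,100,75*1),(t,175,258,100,75+10),(s,160,330,100,75)]
o=[cv2.resize(i[y:y+75,x:x+100],(400,300),interpolation=cv2.INTER_NEAREST) for i,x,y,w,h in c]
cv2.imwrite('pics/crop1.png',np.vstack([np.hstack(o[:2]),np.hstack(o[2:])]))
E
```

```text
(no output)
```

View pics/crop1.png

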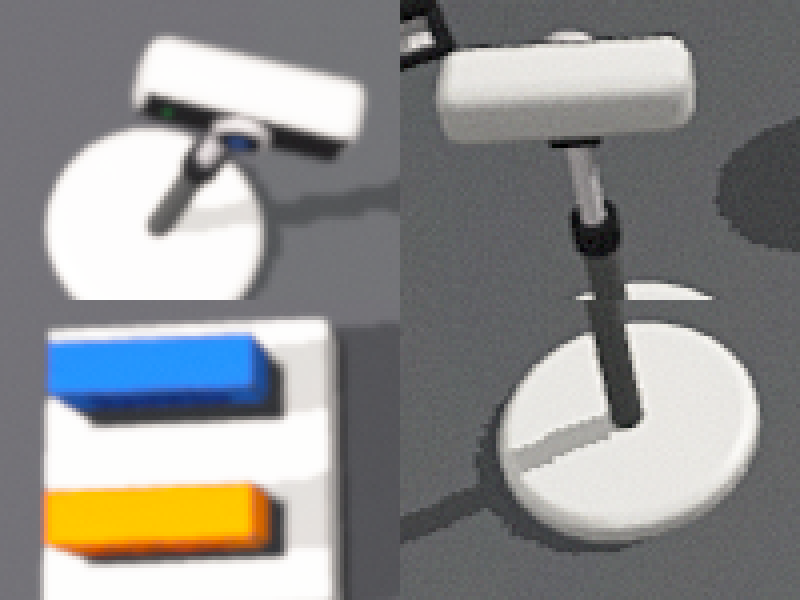

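```bash
cat > h.py <<'E'
import cv2, numpy as np
from rig import eyes
def ray(m,px):
    px=np.atleast_2d(np.asarray(px,float)); K=m['intrinsics']; R=np.array(m['R']); t=np.array(m['t'])
    d=np.c_[(px-[K[0][2],K[1][2]])/[K[0][0],K[1][1]],np.ones(len(px))]
    return -R.T@t, d@R
def onz(m,px,z):
    o,d=ray(m,px); return (o+d*((z-o[2])/d[:,2])[:,None])[:,:2]
def tri(a,b):
    (o1,d1),(o2,d2)=a,b; d1=d1.ravel();d2=d2.ravel()
    k,_,_,_=np.linalg.lstsq(np.c_[d1,-d2],o2-o1,rcond=None)
    p,q=o1+k[0]*d1,o2+k[1]*d2; return (p+q)/2, np.linalg.norm(p-q)
def big(mask):
    c,_=cv2.findContours(mask.astype(np.uint8),cv2.RETR_EXTERNAL,cv2.CHAIN_APPROX_NONE); return max(c,key=cv2.contourArea)
E
python3 - <<'E'
from h import *
np.set_printoptions(precision=4,suppress=True)
T=eyes.camera_model('top');S=eyes.camera_model('scene')
t=cv2.imread('pics/top0.png'); s=cv2.imread('pics/scene0.png')
print('campos',ray(T,[0,0])[0],ray(S,[0,0])[0])
hsv=cv2.cvtColor(t,cv2.COLOR_BGR2HSV).astype(int); H,Sa,V=[hsv[...,i] for i in range(3)]
roi=np.zeros(H.shape,bool); roi[255:345,180:265]=1
for n,lo,hi,vt in (('orange',8,22,225),('blue',100,120,190)):
    m=roi&(H>lo)&(H<hi)&(Sa>150)
    print(n,'V hist',np.histogram(V[m],8))
    r=cv2.minAreaRect(big(m&(V>vt))); b=cv2.boxPoints(r); w=onz(T,b,.145)
    print(n,b.tolist(),w.tolist(),'ctr',w.mean(0),'sides',[np.linalg.norm(w[i]-w[i-1]) for i in range(4)],'yaw long',[np.degrees(np.arctan2(*(w[i]-w[i-1])[::-1])) for i in (0,1)])
m=roi&(Sa<40)&(V>150); c=big(cv2.morphologyEx((roi&((V>140)|(Sa>120))).astype(np.uint8),cv2.MORPH_OPEN,np.ones((3,3))))
b=cv2.boxPoints(cv2.minAreaRect(c)); w=onz(T,b,.06); print('dock',b.tolist(),w.tolist(),w.mean(0),[np.linalg.norm(w[i]-w[i-1]) for i in range(4)])
# webcam
p,e=tri(ray(T,[434.5,202.5]),ray(S,[216.2,359.5])); print('pole base',p,e)
head=np.array([[148,40],[365,85],[355,140],[140,95]])/4+[395,145]
for z in (.165,.185,.205): 
    w=onz(T,head,z); print(z,w.mean(0),[np.linalg.norm(w[i]-w[i-1]) for i in range(4)],[np.degrees(np.arctan2(*(w[i]-w[j])[::-1])) for i,j in ((0,1),(3,2))])
E
```

```text
campos [ 0.3831 -0.0157  0.9967] [ 1.3775 -0.262   0.8397]
orange V hist (array([ 13,   5,  10,  38,  19,  47,  31, 121]), array([115. , 132.5, 150. , 167.5, 185. , 202.5, 220. , 237.5, 255. ]))
orange [[185.44522094726562, 306.0722961425781], [237.889892578125, 303.6330261230469], [238.5245361328125, 317.2779235839844], [186.07986450195312, 319.7171936035156]] [[0.47631716200193996, 0.20968455639941586], [0.4818500714041169, 0.12136908098747172], [0.4590205237250049, 0.11908459860936339], [0.4535344321945838, 0.20683383599156313]] ctr [0.4677 0.1642] sides [np.float64(0.022960387285904913), np.float64(0.08848862234033485), np.float64(0.022943563519399843), np.float64(0.08792056563420073)] yaw long [np.float64(7.132145631685478), np.float64(-86.41514040719059)]
blue V hist (array([ 32,  68,  57,  42,  31,  13,  18, 602]), array([ 95.  , 114.75, 134.5 , 154.25, 174.  , 193.75, 213.5 , 233.25,
       253.  ]))
blue [[186.5169677734375, 268.89056396484375], [236.94338989257812, 266.6981201171875], [237.48489379882812, 279.15283203125], [187.0584716796875, 281.34527587890625]] [[0.539996
[... 801 characters left out ...]
 -0.2482  0.0102] 0.0012071062582657097
0.165 [ 0.7246 -0.2559] [np.float64(0.02640452363372051), np.float64(0.09640736045351112), np.float64(0.026416780670230133), np.float64(0.09489028984030809)] [np.float64(78.0770903113747), np.float64(78.06243377975049)]
0.185 [ 0.7164 -0.2501] [np.float64(0.02576954675079956), np.float64(0.09408895296846798), np.float64(0.02578150902967795), np.float64(0.09260836492099896)] [np.float64(78.07709031137469), np.float64(78.06243377975055)]
0.205 [ 0.7082 -0.2443] [np.float64(0.02513456986787849), np.float64(0.09177054548342489), np.float64(0.025146237389125768), np.float64(0.09032644000168984)] [np.float64(78.07709031137466), np.float64(78.06243377975052)]
```

Emit:
drive_tool(
  deltas=[
    {"linear":[5,15,0],"twist":2,"claw":0.5},
    {"linear":[15,42,2],"twist":5,"claw":0.5},
    {"linear":[25,72,4],"twist":8,"claw":0.5},
    {"linear":[36,104,6],"twist":11,"claw":0.5},
    {"linear":[47,136,8],"twist":14,"claw":0.5},
    {"linear":[58,168,10],"twist":17,"claw":0.5},
    {"linear":[69,200,10],"twist":20,"claw":0.5},
    {"linear":[80,232,10],"twist":23,"claw":0.5},
    {"linear":[91,264,10],"twist":26,"claw":0.5},
    {"linear":[102,296,10],"twist":29,"claw":0.5},
    {"linear":[113,328,10],"twist":32,"claw":0.5},
    {"linear":[124,360,10],"twist":35,"claw":0.5},
  ],
)

```text
clock: 1.1
position: [0.3503, -0.1668, 0.2521]
ee_rot: [-0.0, 0.873, 0.487, 0.0]
contact_force: [0.1, -0.8, 0.1]
width: 0.0428
gripper_force: 0.0
```

Emit:
drive_tool(
  deltas=[
    {"linear":[11,32,0],"twist":3,"claw":0.5},
    {"linear":[22,64,0],"twist":6,"claw":0.5},
    {"linear":[33,96,0],"twist":9,"claw":0.5},
    {"linear":[44,128,0],"twist":12,"claw":0.5},
    {"linear":[55,160,0],"twist":15,"claw":0.5},
    {"linear":[66,192,0],"twist":18,"claw":0.5},
    {"linear":[77,224,0],"twist":22,"claw":0.5},
    {"linear":[88,256,0],"twist":26,"claw":0.5},
    {"linear":[99,286,0],"twist":30,"claw":0.5},
    {"linear":[109,312,0],"twist":33,"claw":0.5},
    {"linear":[115,326,0],"twist":35,"claw":0.5},
    {"linear":[117,331,0],"twist":35,"claw":0.5},
  ],
)

```text
clock: 2.1
position: [0.468, 0.1647, 0.2517]
ee_rot: [-0.0, 0.686, 0.728, 0.0]
contact_force: [0.6, -0.3, -0.9]
width: 0.0424
gripper_force: 0.0
```

```bash
python3 - <<'E'
from h import *
from rig import sensors
s=sensors.get_state(); print(s['clock'],s['position'],s['ee_rot'],s['qpos'])
m=eyes.camera_model('wrist'); im=eyes.get_image('wrist'); cv2.imwrite('pics/w1.png',im[:,:,::-1])
np.savez('w1.npz',**{k:np.array(m[k]) for k in ('intrinsics','R','t')}); print(m)
E
```

```text
2.1 [0.46799709 0.1647117  0.25172996] [-3.95376962e-04  6.85939251e-01  7.27658694e-01  1.09338633e-04] [1.97514953e-01 1.51119399e-01 1.64786755e+00 7.91846238e-04
 1.34288524e+00 1.38327165e-01]
{'intrinsics': array([[371.64829954,   0.        , 316.14211693],
       [  0.        , 371.64829954, 241.69604869],
       [  0.        ,   0.        ,   1.        ]]), 'R': array([[ 0.99826747,  0.05882157, -0.00144252],
       [ 0.0563585 , -0.94884772,  0.31066336],
       [ 0.01690497, -0.31020642, -0.95051891]]), 't': array([-0.4747892 ,  0.08818598,  0.43378852])}
```

View pics/w1.png

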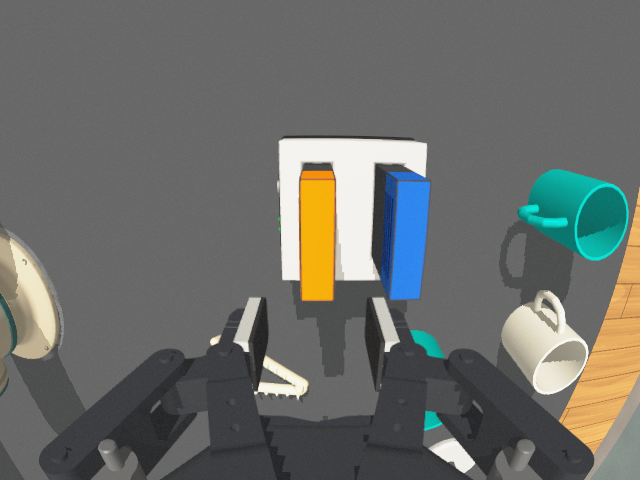

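The wrist picture shows the orange top face running from about (301,178) to (334,300), between the open fingers, and the blue one at (408,240). I'll refine its pose from this.

```bash
cat >> h.py <<'E'
def fray(m,px):
    px=np.atleast_2d(np.asarray(px,float)); K=m['intrinsics']; R=np.array(m['R']); t=np.array(m['t'])
    u=(px-[K[0][2],K[1][2]])/[K[0][0],K[1][1]]; r=np.linalg.norm(u,axis=1,keepdims=True)
    d=np.c_[u/r*np.sin(r),np.cos(r)]; return -R.T@t, d@R
def fonz(m,px,z):
    o,d=fray(m,px); return (o+d*((z-o[2])/d[:,2])[:,None])[:,:2]
E
python3 - <<'E'
from h import *
np.set_printoptions(precision=4,suppress=True)
m=dict(np.load('w1.npz')); im=cv2.imread('pics/w1.png'); print('cam',fray(m,[0,0])[0])
hsv=cv2.cvtColor(im,cv2.COLOR_BGR2HSV).astype(int); H,S,V=[hsv[...,i] for i in range(3)]
for n,lo,hi,vt in (('orange',8,22,235),('blue',100,120,215)):
    k=(H>lo)&(H<hi)&(S>150); print(np.histogram(V[k],6)[0:2])
    c=big(k&(V>vt)).reshape(-1,2)
    w=(fonz(m,c,.145)*1000).astype(np.float32)
    r=cv2.minAreaRect(w); b=cv2.boxPoints(r); print(n,r,c.min(0),c.max(0)); print(b)
E
```

```text
cam [0.4617 0.2462 0.3842]
(array([   9,   29,   37,  118,  372, 3969]), array([138.    , 156.1667, 174.3333, 192.5   , 210.6667, 228.8333,
       247.    ]))
orange ((466.48785400390625, 167.47352600097656), (21.931440353393555, 85.53191375732422), 3.2347710132598877) [301 180] [333 299]
[[453.1264 209.5526]
 [457.9528 124.1569]
 [479.8493 125.3945]
 [475.0229 210.7901]]
(array([ 185,  467,  456,   33,  246, 3521]), array([ 74. , 101.5, 129. , 156.5, 184. , 211.5, 239. ]))
blue ((530.6166381835938, 171.11170959472656), (21.81161117553711, 85.51898956298828), 3.3299155235290527) [391 182] [429 298]
[[517.2455 213.1655]
 [522.213  127.7909]
 [543.9877 129.0579]
 [539.0203 214.4325]]
```

Emit:
drive_tool(
  deltas=[
    {"linear":[-1,2,-8],"twist":0,"claw":0.5},
    {"linear":[-1,2,-23],"twist":0,"claw":0.5},
    {"linear":[-1,2,-40],"twist":0,"claw":0.5},
    {"linear":[-1,2,-57],"twist":0,"claw":0.5},
    {"linear":[-1,2,-74],"twist":0,"claw":0.5},
    {"linear":[-1,2,-90],"twist":0,"claw":0.5},
    {"linear":[-1,2,-104],"twist":0,"claw":0.5},
    {"linear":[-1,2,-115],"twist":0,"claw":0.5},
    {"linear":[-1,2,-123],"twist":0,"claw":0.5},
    {"linear":[-1,2,-129],"twist":0,"claw":0.5},
    {"linear":[-1,2,-131],"twist":0,"claw":0.5},
    {"linear":[-1,2,-131],"twist":0,"claw":0.5},
  ],
)

```text
clock: 3.15
position: [0.4662, 0.1639, 0.1211]
ee_rot: [-0.0, 0.687, 0.726, -0.0]
contact_force: [0.3, 0.4, 1.0]
width: 0.0426
gripper_force: 0.0
```

```bash
python3 - <<'E'
from h import *
from rig import sensors
np.set_printoptions(precision=4,suppress=True)
s=sensors.get_state(); print(s['clock'],s['position'],s['ee_rot'],s['contact_force'],s['gripper_force'])
m=eyes.camera_model('wrist'); im=eyes.get_image('wrist')[:,:,::-1]; cv2.imwrite('pics/w2.png',im)
np.savez('w2.npz',**{k:np.array(m[k]) for k in ('intrinsics','R','t')}); print(fray(m,[0,0])[0])
s=sensors.get_state(); print(s['clock'],s['position'])
E
```

```text
3.15 [0.4662 0.1639 0.1211] [-0.0001  0.6874  0.7263 -0.0003] [0.2553 0.4463 0.9707] 0.0
[0.4602 0.2455 0.2535]
3.2 [0.4666 0.1642 0.1215]
```

View pics/w2.png

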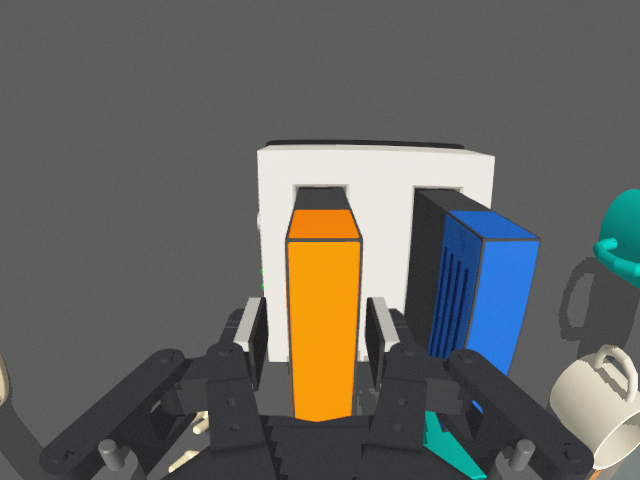

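The fingers straddle the orange grip. It spans columns 289–359, centred at 324, while the pads are centred at about 316. I'll nudge about 2 mm in +x and +y, then close gently.

Emit:
drive_tool(
  deltas=[
    {"linear":[1,1,0],"twist":0,"claw":0.5},
    {"linear":[2,2,-1],"twist":0,"claw":0.5},
    {"linear":[2,2,-1],"twist":0,"claw":0.4},
    {"linear":[2,2,-1],"twist":0,"claw":0.35},
    {"linear":[2,2,-1],"twist":0,"claw":0.3},
    {"linear":[2,2,-1],"twist":0,"claw":0.25},
    {"linear":[2,2,-1],"twist":0,"claw":0.2},
    {"linear":[2,2,-1],"twist":0,"claw":0.2},
    {"linear":[2,2,-1],"twist":0,"claw":0.2},
  ],
  squeeze=30,
)

```text
clock: 3.95
position: [0.4686, 0.1665, 0.1206]
ee_rot: [0.0, 0.687, 0.727, 0.0]
contact_force: [-1.4, 0.5, 1.9]
width: 0.0235
gripper_force: 30.4
```

Emit:
drive_tool(
  deltas=[
    {"linear":[0,0,0],"twist":0,"claw":0},
    {"linear":[0,0,0],"twist":0,"claw":0},
    {"linear":[0,0,1],"twist":0,"claw":0},
    {"linear":[0,0,2],"twist":0,"claw":0},
    {"linear":[0,0,3],"twist":0,"claw":0},
    {"linear":[0,0,4],"twist":0,"claw":0},
    {"linear":[0,0,5],"twist":0,"claw":0},
    {"linear":[0,0,6],"twist":0,"claw":0},
    {"linear":[0,0,7],"twist":0,"claw":0},
    {"linear":[0,0,9],"twist":0,"claw":0},
    {"linear":[0,0,11],"twist":0,"claw":0},
    {"linear":[0,0,13],"twist":0,"claw":0},
  ],
  squeeze=70,
)

```text
clock: 4.95
position: [0.4687, 0.1665, 0.1339]
ee_rot: [0.0, 0.687, 0.727, 0.0]
contact_force: [-0.3, 0.6, -4.4]
width: 0.0226
gripper_force: 70.2
```

Emit:
drive_tool(
  deltas=[
    {"linear":[0,0,3],"twist":0,"claw":0},
    {"linear":[0,0,8],"twist":0,"claw":0},
    {"linear":[0,0,14],"twist":0,"claw":0},
    {"linear":[0,0,21],"twist":0,"claw":0},
    {"linear":[0,0,30],"twist":0,"claw":0},
    {"linear":[0,0,41],"twist":0,"claw":0},
    {"linear":[0,0,54],"twist":0,"claw":0},
    {"linear":[0,0,68],"twist":0,"claw":0},
    {"linear":[0,0,79],"twist":0,"claw":0},
    {"linear":[0,0,86],"twist":0,"claw":0},
    {"linear":[0,0,90],"twist":0,"claw":0},
    {"linear":[0,0,90],"twist":0,"claw":0},
  ],
)

```text
clock: 5.95
position: [0.469, 0.1666, 0.2246]
ee_rot: [0.001, 0.687, 0.727, 0.001]
contact_force: [0.3, -0.6, -1.8]
width: 0.0233
gripper_force: 70.4
```

```bash
python3 - <<'E'
from h import *
from rig import sensors
np.set_printoptions(precision=4,suppress=True)
t=cv2.cvtColor(eyes.get_image('top'),cv2.COLOR_RGB2BGR); s=cv2.cvtColor(eyes.get_image('scene'),cv2.COLOR_RGB2BGR)
cv2.imwrite('pics/top1.png',t);cv2.imwrite('pics/scene1.png',s)
st=sensors.get_state(); print(st['position'],st['ee_rot'],st['contact_force'],st['moment'])
cv2.imwrite('pics/c2.png',np.hstack([cv2.resize(t[150:350,140:340],(400,400)),cv2.resize(s[90:290,280:480],(400,400))]))
# webcam head width/heights in scene at known stand axis
S=eyes.camera_model('scene');T=eyes.camera_model('top')
# head centreline pixel candidates -> height where ray passes nearest to stand axis
ax=np.array([.711,-.248])
for n,cam,px,f in (('top head-top ctr',T,[458.0,167.5],0),('lens top',T,[455,179.5],0),('scene head ctr',S,[201.7,287.5],0),('scene bottom',S,[203.5,299.8],0)):
    o,d=ray(cam,px); d=d[0]; k=((ax-o[:2])@d[:2])/(d[:2]@d[:2]); print(n,o+k*d, np.linalg.norm((o+k*d)[:2]-ax))
E
```

```text
[0.4682 0.1664 0.2231] [-0.0001  0.6871  0.7265 -0.0002] [ 0.0159 -0.3525 -2.5579] [0.026  0.0602 0.0214]
top head-top ctr [ 0.7117 -0.247   0.1962] 0.0012247340925244162
lens top [ 0.7071 -0.2533  0.1519] 0.006628925307165666
scene head ctr [ 0.711  -0.2466  0.1849] 0.001431868163905901
scene bottom [ 0.711  -0.2477  0.1582] 0.00026800629382220885
```

View pics/c2.png

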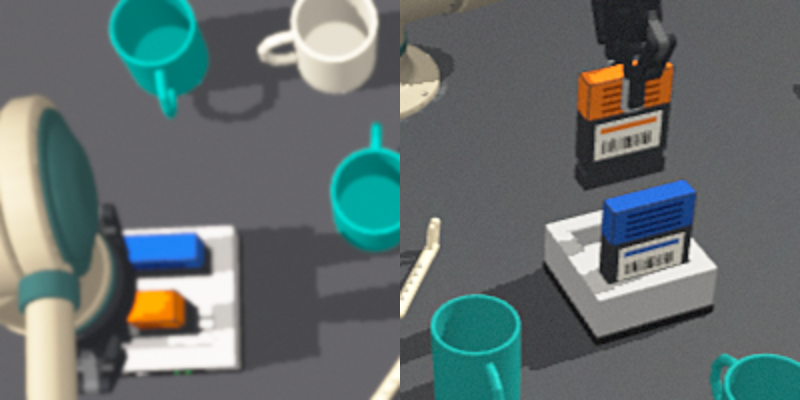

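The orange cartridge hangs upright, clear of the dock, with its label uncovered below the fingers. Blue is still seated. Next I'll refine the lens height and webcam yaw.

```bash
python3 - <<'E'
from h import *
np.set_printoptions(precision=4,suppress=True)
T=eyes.camera_model('top');S=eyes.camera_model('scene')
t=cv2.imread('pics/top0.png'); s=cv2.imread('pics/scene0.png')
# foot disc centre at top view; thickness ~8 mm
g=cv2.cvtColor(t,cv2.COLOR_BGR2GRAY).astype(int); m=np.zeros(g.shape,bool); m[185:240,400:470]=1
c=big(m&(g>200)).reshape(-1,2); c=c[c[:,1]>190]; e=cv2.fitEllipse(c.astype(np.int32)); print('foot',e,onz(T,e[0],.008))
# head mask in scene, edges
g=cv2.cvtColor(s,cv2.COLOR_BGR2GRAY).astype(int); m=np.zeros(g.shape,bool); m[270:305,165:240]=1
c=big(m&(g>140)).reshape(-1,2); r=cv2.minAreaRect(c); print('scene head',r,c.min(0),c.max(0))
for nm,z,f in (('bottom',.167,max),('top',.196,min)):
    P=[]
    for u in range(178,226):
        col=c[c[:,0]==u]; P.append([u,f(col[:,1])])
    P=np.array(P); 
    if f is min: P=P[abs(P[:,0]-202)>9]
    vx,vy,x0,y0=cv2.fitLine(P.astype(np.float32),cv2.DIST_HUBER,0,.01,.01).ravel()
    w=onz(S,[[x0-20*vx,y0-20*vy],[x0+20*vx,y0+20*vy]],z); d=w[1]-w[0]; print(nm,'y-axis yaw',np.degrees(np.arctan2(-d[1],-d[0])),np.degrees(np.arctan2(d[1],d[0])),w.mean(0))
# head in top: bright band edges
g=cv2.cvtColor(t,cv2.COLOR_BGR2GRAY).astype(int); up=[];lo=[]
for u in range(436,481):
    col=g[145:195,u]; k=np.where(col>190)[0]; run=np.split(k,np.where(np.diff(k)>1)[0]+1)[0]
    a,b=run[0],run[-1]; up.append([u,145+a-.5]); lo.append([u,145+b+.5])
for nm,P in (('back',up),('front',lo)):
    vx,vy,x0,y0=cv2.fitLine(np.array(P,np.float32),cv2.DIST_HUBER,0,.01,.01).ravel()
    w=onz(T,[[x0-20*vx,y0-20*vy],[x0+20*vx,y0+20*vy]],.196); d=w[0]-w[1]; print(nm,'y-axis yaw',np.degrees(np.arctan2(d[1],d[0])),w.mean(0), (x0,y0))
ax=np.array([.6905,-.2437]);o,d=ray(T,[455,179.5]);d=d[0];k=((ax-o[:2])@d[:2])/(d[:2]@d[:2]);print('lens',o+k*d)
E
```

```text
foot ((432.9924621582031, 208.7516632080078), (36.05449295043945, 56.414764404296875), 92.78182983398438) [[ 0.698  -0.2457]]
scene head ((201.27249145507812, 283.1409606933594), (64.17133331298828, 20.871341705322266), 2.9108378887176514) [169 273] [233 295]
bottom y-axis yaw -103.19369700264369 76.80630299735633 [ 0.6993 -0.2455]
top y-axis yaw -103.83527740014914 76.16472259985086 [ 0.6968 -0.2466]
back y-axis yaw 76.14923570433848 [ 0.7254 -0.2561] (np.float32(463.0), np.float32(160.1))
front y-axis yaw 76.61571778451449 [ 0.6984 -0.2547] (np.float32(463.0), np.float32(175.0))
lens [ 0.6917 -0.2421  0.192 ]
```

Emit:
drive_tool(
  deltas=[
    {"linear":[0,-4,0],"twist":0,"claw":0},
    {"linear":[1,-14,0],"twist":0,"claw":0},
    {"linear":[1,-28,0],"twist":-1,"claw":0},
    {"linear":[2,-45,1],"twist":-2,"claw":0},
    {"linear":[3,-63,1],"twist":-3,"claw":0},
    {"linear":[4,-81,1],"twist":-4,"claw":0},
    {"linear":[4,-99,1],"twist":-5,"claw":0},
    {"linear":[5,-117,1],"twist":-5.5,"claw":0},
    {"linear":[6,-135,1],"twist":-6,"claw":0},
    {"linear":[7,-153,2],"twist":-7,"claw":0},
    {"linear":[7,-171,2],"twist":-8,"claw":0},
    {"linear":[8,-189,2],"twist":-9,"claw":0},
  ],
)

```text
clock: 7.05
position: [0.4757, -0.0243, 0.2248]
ee_rot: [-0.0, 0.742, 0.67, -0.001]
contact_force: [0.0, 0.3, -1.9]
width: 0.0228
gripper_force: 70.5
```

Emit:
drive_tool(
  deltas=[
    {"linear":[1,-18,0],"twist":-1,"claw":0},
    {"linear":[2,-36,0],"twist":-2,"claw":0},
    {"linear":[3,-54,0],"twist":-2.5,"claw":0},
    {"linear":[3,-72,0],"twist":-3,"claw":0},
    {"linear":[4,-90,0],"twist":-4,"claw":0},
    {"linear":[5,-108,0],"twist":-5,"claw":0},
    {"linear":[6,-126,0],"twist":-6,"claw":0},
    {"linear":[7,-142,0],"twist":-7,"claw":0},
    {"linear":[7,-155,0],"twist":-7.5,"claw":0},
    {"linear":[8,-164,0],"twist":-8,"claw":0},
    {"linear":[8,-169,0],"twist":-8,"claw":0},
    {"linear":[8,-171,0],"twist":-8,"claw":0},
  ],
)

```text
clock: 8.05
position: [0.4843, -0.1943, 0.2251]
ee_rot: [-0.0, 0.787, 0.617, -0.0]
contact_force: [0.2, -0.6, -2.3]
width: 0.0232
gripper_force: 70.6
```

```bash
python3 - <<'E'
from h import *
from rig import sensors
np.set_printoptions(precision=4,suppress=True)
s=cv2.cvtColor(eyes.get_image('scene'),cv2.COLOR_RGB2BGR); w=cv2.cvtColor(eyes.get_image('wrist'),cv2.COLOR_RGB2BGR)
cv2.imwrite('pics/scene2.png',s);cv2.imwrite('pics/w3.png',w)
st=sensors.get_state(); q=st['ee_rot']; print(st['clock'],st['position'],q,2*np.degrees(np.arctan2(q[2],q[1]))-90,st['contact_force'],st['width'])
cv2.imwrite('pics/c3.png',np.hstack([cv2.resize(s[150:350,140:340],(400,400)),cv2.resize(w,(400,300))[[*range(300)]+[299]*100]]))
E
```

```text
8.15 [ 0.4843 -0.1934  0.2252] [-0.0003  0.787   0.617   0.0001] -13.80862343782151 [ 0.2506  0.4209 -1.9619] 0.02325955830335715
```

View pics/c3.png

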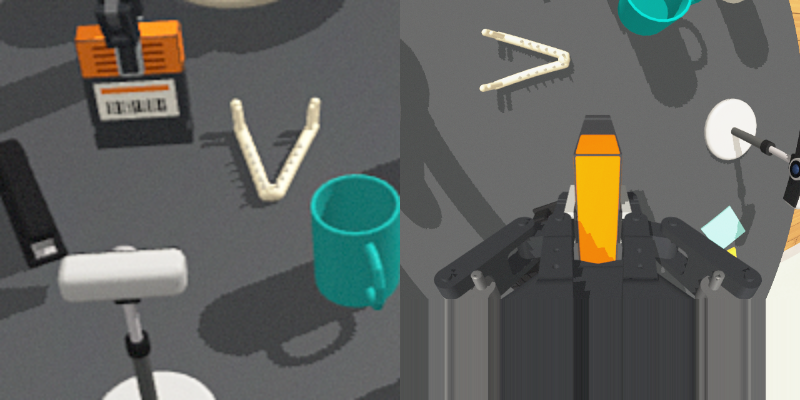

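The scene view shows the label facing the webcam, uncovered and centred near (209,200). The wrist view shows the lens at about (632,269) and the pole base at about (535,210). I'll check label position, tilt and lens height from these.

```bash
python3 - <<'E'
from h import *
np.set_printoptions(precision=4,suppress=True)
S=eyes.camera_model('scene'); W=eyes.camera_model('wrist'); s=cv2.imread('pics/scene2.png'); w=cv2.imread('pics/w3.png')
y=np.radians(-13.7); xw=np.array([np.cos(y),np.sin(y),0]); yw=np.array([-np.sin(y),np.cos(y),0])
p0=np.array([.4843,-.1938,0])+.0125*xw
hsv=cv2.cvtColor(s,cv2.COLOR_BGR2HSV).astype(int); m=np.zeros(s.shape[:2],bool); m[183:218,180:240]=1
k=(m&(hsv[...,2]>120)).astype(np.uint8); k=cv2.morphologyEx(k,cv2.MORPH_CLOSE,np.ones((5,5)))
c=big(k).reshape(-1,2); o,d=ray(S,c); n=((p0-o)@xw)/(d@xw); X=o+d*n[:,None]
uv=np.c_[(X-p0)@yw,X[:,2]]*1000; r=cv2.minAreaRect(uv.astype(np.float32)); print('label in plane: ctr (y,z) mm, size, ang',r, 'px',c.min(0),c.max(0))
L=np.array([.711,-.248])-.021*xw[:2]
# wrist: lens by dark/blue spot near right edge, and pole base
crop=cv2.resize(w[180:340,540:640],(500,800)[:2]); cv2.imwrite('pics/c4.png',cv2.resize(w[200:340,520:640],(600,700))[:600])
for px in ([632,269],[630,266]):
    o,d=fray(W,px); d=d[0]; kk=((L-o[:2])@d[:2])/(d[:2]@d[:2]); print('lens',px,o+kk*d,'exp xy',L)
E
```

```text
label in plane: ctr (y,z) mm, size, ang ((-4.528324127197266, 191.34494018554688), (57.518157958984375, 85.99501037597656), 85.92498016357422) px [180 183] [230 209]
lens [632, 269] [ 0.6927 -0.2399  0.1835] exp xy [ 0.6906 -0.243 ]
lens [630, 266] [ 0.6932 -0.239   0.1805] exp xy [ 0.6906 -0.243 ]
```

View pics/c4.png

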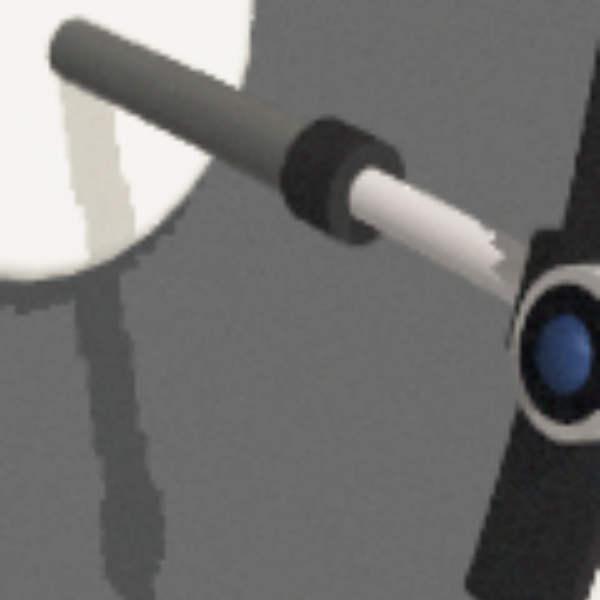

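The crop puts the lens centre at wrist pixel (633,270.6) and the pole base at about (536,211). The label mask caught the orange grip, so I'll restrict it to unsaturated pixels.

```bash
python3 - <<'E'
from h import *
np.set_printoptions(precision=4,suppress=True)
S=eyes.camera_model('scene'); W=eyes.camera_model('wrist'); s=cv2.imread('pics/scene2.png')
y=np.radians(-13.7); xw=np.array([np.cos(y),np.sin(y),0]); yw=np.array([-np.sin(y),np.cos(y),0])
p0=np.array([.4843,-.1938,0])+.0125*xw
hsv=cv2.cvtColor(s,cv2.COLOR_BGR2HSV).astype(int); m=np.zeros(s.shape[:2],bool); m[187:218,180:240]=1
k=(m&(hsv[...,2]>135)&(hsv[...,1]<60)).astype(np.uint8); k=cv2.morphologyEx(k,cv2.MORPH_CLOSE,np.ones((7,7)))
c=big(k).reshape(-1,2); o,d=ray(S,c); n=((p0-o)@xw)/(d@xw); X=o+d*n[:,None]
uv=np.c_[(X-p0)@yw,X[:,2]]*1000; r=cv2.minAreaRect(uv.astype(np.float32)); print('label (y,z)',r,'px',c.min(0),c.max(0))
b=cv2.boxPoints(cv2.minAreaRect(c)); print(b.tolist())
L=np.array([.711,-.248])-.021*xw[:2]
o,d=fray(W,[633,270.6]); d=d[0]; kk=((L-o[:2])@d[:2])/(d[:2]@d[:2]); print('lens',o+kk*d,'exp',L,'base',fonz(W,[536,211],.01), 'cam',o)
t=cv2.imread('pics/top0.png'); print('tri lens top/wrist',tri((o,d),ray(eyes.camera_model('top'),[455,180])))
# dark slab's silhouette verticals in scene: lower slab corners, for tilt
E
```

```text
label (y,z) ((-2.4506187438964844, 187.86216735839844), (47.78200912475586, 70.45460510253906), 89.95824432373047) px [187 187] [229 209]
[[186.58619689941406, 187.96551513671875], [227.7965545654297, 185.5413818359375], [229.0655059814453, 207.11380004882812], [187.8551483154297, 209.53793334960938]]
lens [ 0.6923 -0.2404  0.185 ] exp [ 0.6906 -0.243 ] base [[ 0.7143 -0.2474]] cam [ 0.5017 -0.1141  0.3577]
tri lens top/wrist (array([ 0.6953, -0.2439,  0.1817]), np.float64(0.0024272869825794443))
```

Emit:
drive_tool(
  deltas=[
    {"linear":[1,1,0],"twist":0,"claw":0},
    {"linear":[2,2,0],"twist":0,"claw":0},
    {"linear":[2,3,0],"twist":0,"claw":0},
    {"linear":[2,3,0],"twist":0,"claw":0},
    {"linear":[2,3,0],"twist":0,"claw":0},
    {"linear":[2,3,0],"twist":0,"claw":0},
    {"linear":[2,3,0],"twist":0,"claw":0},
    {"linear":[2,3,0],"twist":0,"claw":0},
    {"linear":[2,3,0],"twist":0,"claw":0},
    {"linear":[2,3,0],"twist":0,"claw":0},
    {"linear":[2,3,0],"twist":0,"claw":0},
    {"linear":[2,3,0],"twist":0,"claw":0},
  ],
)

```text
clock: 9.15
position: [0.4864, -0.1906, 0.2253]
ee_rot: [0.0, 0.787, 0.617, 0.0]
contact_force: [0.3, 0.3, -2.5]
width: 0.023
gripper_force: 70.6
```

```bash
python3 - <<'E'
from rig import sensors, manip
import numpy as np
s=sensors.get_state(); print(s['clock'],s['position'],np.abs(s['qd']).max(),s['contact_force'],s['gripper_force'])
print(manip.sign_off())
E
```

```text
9.15 [ 0.48643177 -0.19059923  0.22531013] 0.0017241159321544088 [ 0.28195559  0.34700912 -2.46866486] 70.5607259273529
the job is handed in; nothing more can be done
None
```

The orange cartridge is out of the dock and held still, upright and label uncovered, about 20 cm from the webcam lens and within a few millimetres of picture centre by my camera measurements; blue is still seated, and the job was handed in at 9.15 s.

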